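# Click the toaster's browning wheel to four and push the bread down

### The arm

A 6-joint arm with a two-finger parallel gripper is mounted at the origin on a cart in front of the work surface, level with it; the furniture and walls round the work are solid. World frame = base frame: x ahead of the robot, y to its left, z up, the work surface at z = 0. Lengths are in m, angles in degrees, forces in N, time in s.
With the tool pointing down it reaches from about 0.4 to 0.925 m from the base axis. Payload 12.5 kg.
Tool frame: the origin (TCP) lies at the very end of the fingers, on their centre line; the grasp point (between the pads) lies 19 mm behind it; z points along the fingers, y is the line along which they close (so a half turn about z gives the same grasp; the last joint's range is limited). The gripper opens to 95 mm and grips with 3 to 60 N. Pads are 20 mm wide; open, the fingers measure 119 mm over their backs; the gripper's body (75 mm by 180 mm) begins 59 mm behind the grasp point.
Start: joints at [71.07, 28.126, 89.318, -0, 62.55, -6.05], TCP at [0.139, 0.609, 0.215] pointing down, gripper open.
Joint ranges: [-177.58, 177.58], [-47.91, 125.51], [2.72, 160], [-65.01, 245.01], [3.68, 167.84], [-153.87, 153.87]. Speed limits (degrees/s): [127.2, 127.2, 159.86, 180, 180, 180].

### API

Orientations are given as a 3x3 rotation matrix whose columns are the frame's x, y, z axes.
In Python, from plant import status, vision, manip gives the robot as it stands.
- The arm moves only by the shell command python3 -m crank 'ROWS'. ROWS is JSON, a list of rows, each a list of 3 entries, a list of its own where there are three numbers: the shift along the tool's x, y, z in m, then the turn, a rotation vector about the tool's x, y, z in rad, then the finger opening in m, from 0 to 0.0951. In form: [[[dx, dy, dz], [ax, ay, az], claw], ...]. A call has 1 to 20 rows; each row is the pose to reach, as a shift and turn from the pose commanded when the call began, along the tool's axes at that moment; what a row does not reach only later rows make up. A row lasts 1/10 s, in which the tool goes at most 50 mm and 8.59 degrees, less where a joint would pass 70% of its speed; a pose out of reach is approached as far as the arm can. A call with a gripper value outside its range is refused whole. The fingers move at their own pace and stop on an object; the grip force is fixed at half the most. Time passes only in rows, so rows that repeat a pose let the fingers close. It gives the time, the measured TCP pose, the force, the opening and the grip force at its end, in the units of the state.
- status.get_state(): the state, without advancing time (a new reading comes with each control period).
- vision.camera(name): name is "scene" or "top" or "wrist"; returns the picture (384x512x3 uint8, blue, green, red); there is no depth.
- vision.calibration(name): a dict with "mtx" (3x3 intrinsics, pixels), "k1" (the pictures are not rectified: a ray, as slopes to the right and down, at radius r is drawn at 1 + k1 r^2 times it, then the intrinsics apply), "world_from_camera" (4x4, takes a point from camera to world coordinates). Camera axes: x right, y up, looking along -z (the intrinsics and any distortion apply to the point x, -y, -z); pixel columns grow to the right and rows downward; lengths in m; the calibration is good to about 2 mm. A picture is of the moment at which its call begins: read the wrist's pose just before it. calibration takes no time and is no camera call; for the wrist camera it gives the pose at the moment of the call.
- manip.close_job(): hands the job in; it is judged then, once.
The state is a dict: "clock": time; "q": joint angles; "dq": joint speeds; "effort": joint torques, N m; "ee_pos": TCP position; "orientation": TCP orientation; "ft_force": force on the tool from outside, world axes, zero at the start; "moment": the same for the moment, N m; "finger_gap": finger opening in m; "gripper_force": force on a finger pad.
Only numpy, scipy, OpenCV 4.12 (cv2) and the standard library are available. Lean on these libraries where they do the work, as an engineer would, in place of code of your own. Each camera call takes 0.05 s, during which the arm holds its last target. There are 200 camera calls.

### The job

The toast came out too pale: with a fingertip, flick the ribbed browning wheel on the toaster's lever end, click by click, until its red rib stands at the fourth of the five dots above it (one short of the biggest, darkest one), and only then push the toaster's lever right down until it latches and the bread is down. Touch and push only: do not lift the toaster or shove it out of its place, and leave the mug, the jam jar and the teaspoon where they are.

Things in the scene. Friction and masses are not known exactly. Their poses are not given: they have to be found in the camera images.
- toaster: Black two-slot toaster, 205 long, 142 wide, 150 high (mm), 1.5 kg, loose on the worktop. Origin: centre of its underside. z up; +x runs from its lever end (towards the robot, flat face at x = -92) to its far end; facing the lever end, +y is to the left. Bread in the slots at y = +26 and -26, x -44 to 68, rises to z = 166. Mid face: the lever; left of it the browning wheel.
- wheel_hub (a point): On the browning wheel's upright axis, centre of its top face: toaster x -88, y 41, z 104 mm, just inside the end face. The wheel is a light grey disc lying flat, z 94 to 104, its edge standing out of the face: rim radius 20.5; 12 upright ribs, 3.4 wide, tips at radius 25, one every 30 deg (gaps 9.7 wide, 4.5 deep). At rest ribs stand 0, 30, 60 deg either side of straight out.
- red_rib (a point): Tip of the wheel's one red rib (radius 25 mm, half way up the wheel), which turns with it; a red line on the wheel's top leads to it. The other ribs are grey.
- fourth_dot (a point): Fourth of five white dots in a row on the end face above the wheel (z = 111 mm), smallest and lightest at the left, largest and darkest at the right as seen facing the lever end. Each dot is about level across with where the red rib's tip stands at that setting; this one is 11 mm right of the hub.
- browning_wheel (a joint): Wheel angle, rad: 0 = first dot, red rib 60 deg left of straight out (facing the lever end); one click is 0.5236; growing values carry the exposed edge to the right. Dots 1 to 5: 0, 0.524, 1.047, 1.571, 2.094, stops just beyond. A sprung detent draws it to the nearest click; leaving one takes 0.04 N m (1.7 N at the ribs), either way. Starts at dot 1, 2 or 3.
- lever_top (a point): On top of the black finger knob of the toaster's lever: knob 24 wide (toaster y -12 to 12), 14 thick, standing out of the end face to toaster x = -130 mm, with a small steel inlay on top; behind it, from x = -113 in to the face, the lever's pad, 36 wide. This point, at x = -117, y = 0, moves with it; the knob's top is 125 mm above the worktop when up.
- toaster_lever (a joint): How far the lever is down, m: 0 up, 0.062 bottom stop. A spring pushes back, about 10 N in all near the bottom; let go too early it springs up, but pushed to 0.061 or more it latches and stays at about 0.059. Nothing in reach unlatches it.
- mug: White mug with grey spots, 82 across, 91 high (mm), upright left of the toaster. Origin: centre of its foot.
- jam_jar: Glass jar with a red lid, 74 across, 92 high (mm), upright right of the toaster. Origin: centre of its foot.
- teaspoon: Steel teaspoon, 130 x 27 x 11 mm, lying on the worktop in front of the toaster to the right. Origin: centre of its underside.

How it is judged (in metres and radians):
On the way, in this order (a step that is already met when the one before it is completed fails the run):
1. the browning wheel rests at the fourth dot while the lever is still up (value of joint browning_wheel between 1.45 and 1.69 rad and velocity of joint browning_wheel between -0.1 and 0.1 rad/s and value of joint toaster_lever below 0.012 m), for 0.4 s.
2. the lever is pushed down to the latch (value of joint toaster_lever above 0.056 m), for 0.2 s.
At the end, for the whole second after the job is handed in: the wheel is on the click of the fourth dot (within 0.12 rad), the lever is latched down (beyond 56 mm), the toaster stands level within 40 mm of where it was, and the mug, jar and teaspoon are within 30 mm of where they were (value of joint browning_wheel between 1.45 and 1.69 rad and value of joint toaster_lever above 0.056 m and angle between toaster's own z axis and vertical below 0.05 rad and height (world z) of toaster below 0.005 m and distance of toaster from where it was at the start of the episode below 0.04 m and distance of each of mug, jam_jar, teaspoon from where it was at the start of the episode below 0.03 m); the robot touches nothing.
It fails at once if the toaster is lifted or tipped (height (world z) of toaster above 0.015 m or angle between toaster's own z axis and vertical above 0.15 rad).
It fails at once if the toaster is shoved more than 40 mm out of its place (distance of toaster from where it was at the start of the episode above 0.04 m).
It fails at once if the mug, the jam jar or the teaspoon is moved more than 30 mm or picked up (distance of any of mug, jam_jar, teaspoon from where it was at the start of the episode above 0.03 m).
It also fails if it takes over 56 s, if anything falls off the work surface, if the arm or the gripper's body presses on something with over 40 N, if the wrist force passes 120 N, or if a joint passes its speed limit or range.

## Working session

There is one attempt and no reset: what is moved stays moved. The work goes in short steps, Python scripts to look and compute and a shell command to move; the robot and the scene stay as the last step left them, time stands still between calls to the robot, and variables do not carry over. Pictures are saved under pics/ and viewed, at most 10 in all, crops included, and the job is handed in when it is done.

```bash
mkdir -p pics; python3 - <<'E'
from plant import status,vision
import cv2,numpy as np
for n in("scene","top"):
    im=vision.camera(n);c=vision.calibration(n);cv2.imwrite(f"pics/{n}0.png",im);print(n,c)
print(status.get_state())
E
```

```text
scene {'mtx': array([[468.77348076,   0.        , 250.77140001],
       [  0.        , 468.77348076, 184.02084487],
       [  0.        ,   0.        ,   1.        ]]), 'k1': 0.06606041104883496, 'world_from_camera': array([[ 0.80717208,  0.2285277 , -0.54428698, -0.04335428],
       [-0.59015907,  0.3336686 , -0.73510376, -0.78407645],
       [ 0.0136199 ,  0.91457113,  0.40419567,  0.54839396],
       [ 0.        ,  0.        ,  0.        ,  1.        ]])}
top {'mtx': array([[410.39071503,   0.        , 252.21714935],
       [  0.        , 410.39071503, 198.2159447 ],
       [  0.        ,   0.        ,   1.        ]]), 'k1': -0.028819471910384385, 'world_from_camera': array([[-1.81026656e-02,  9.83766379e-01, -1.78538523e-01,
         3.89113703e-01],
       [-9.99832554e-01, -1.82894563e-02,  5.99770643e-04,
         6.05628195e-02],
       [-2.67533833e-03,  1.78519485e-01,  9.83932740e-01,
         1.03141249e+00],
       [ 0.00000000e+00,  0.00000000e+00,  0.00000000e+00,
         1.00000000e+00]])}
{'clock': 0.1, 'q': array([ 7.10672310e+01,  2.81613482e+01,  8.93469124e+01, -2.67769167e-04,
        6.25490446e+01, -6.05012725e+00]), 'dq': array([-0.09576497, -0.11951055, -0.10694826, -0.10430336, -0.17923219,
        0.11430754]), 'effort': array([ 2.03075702e-03, -6.13621402e+01, -2.58606148e+01,  6.93681277e-02,
        4.69446892e-02, -5.57475346e-05]), 'ee_pos': array([0.13925203, 0.60906829, 0.21411141]), 'orientation': array([[-9.74829250e-01,  2.22952531e-01, -3.20589064e-04],
       [ 2.22952739e-01,  9.74828795e-01, -9.47401499e-04],
       [ 1.01293888e-04, -9.95030902e-04, -9.99999500e-01]]), 'ft_force': array([-0.00351952, -0.46036875,  0.06211288]), 'moment': array([ 0.01287755, -0.00829309, -0.00953368]), 'gripper_force': 0.0, 'finger_gap': 0.09502915881474508}
```

View pics/scene0.png

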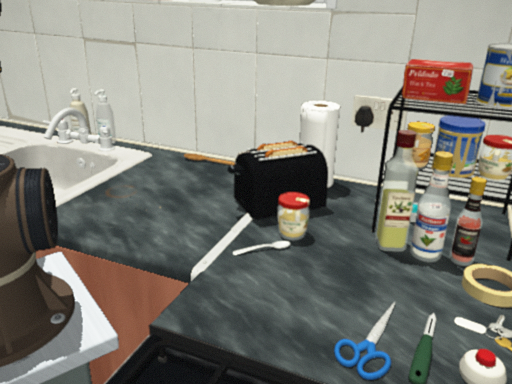

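View pics/top0.png

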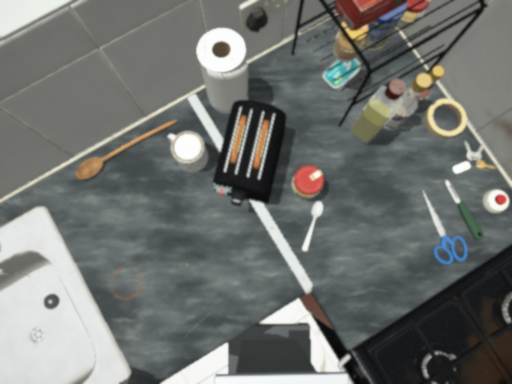

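The scene view shows the toaster at (281,178), the jar at (293,216) and the spoon at (262,247). In the top view the toaster is at (250,150), lever knob at about (237,200), a red speck (the rib) at about (220,192), mug at (188,150), jar at (309,181), spoon at (313,225). I'll zoom in next.

```bash
cat > h.py <<'E'
import numpy as np,cv2
from plant import status,vision
def ray(c,u,v):
    K=c["mtx"];d=np.array([(u-K[0,2])/K[0,0],(v-K[1,2])/K[1,1]]);s=d.copy()
    for _ in range(20): s=d/(1+c["k1"]*(s@s))
    T=c["world_from_camera"];return T[:3,3],T[:3,:3]@np.array([s[0],-s[1],-1])
def atz(c,u,v,z):
    o,r=ray(c,u,v);return o+r*(z-o[2])/r[2]
def proj(c,p):
    T=c["world_from_camera"];q=T[:3,:3].T@(np.asarray(p)-T[:3,3]);s=np.array([q[0],-q[1]])/-q[2]
    s=s*(1+c["k1"]*(s@s));K=c["mtx"];return np.array([K[0,0]*s[0]+K[0,2],K[1,1]*s[1]+K[1,2]])
E
python3 - <<'E'
from h import *
im=cv2.imread("pics/top0.png");cv2.imwrite("pics/crop0.png",cv2.resize(im[90:210,200:300],None,fx=5,fy=5,interpolation=cv2.INTER_CUBIC))
E
```

```text
(no output)
```

View pics/crop0.png

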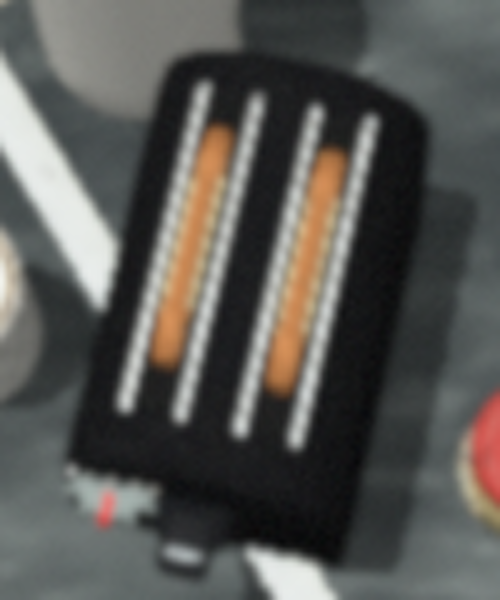

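```bash
python3 - <<'E'
from h import *
from scipy.optimize import least_squares
c=vision.calibration("top")
P=lambda x,y:(200+(x+.5)/5-.5,90+(y+.5)/5-.5)
pts=[((221,125),(.068,.026,.166)),((165,368),(-.044,.026,.166)),((332,150),(.068,-.026,.166)),((280,394),(-.044,-.026,.166)),((184,554),(-.120,0,.125))]
def T(p,v):
    a=p[2];return np.array([p[0]+np.cos(a)*v[0]-np.sin(a)*v[1],p[1]+np.sin(a)*v[0]+np.cos(a)*v[1],v[2]])
f=lambda p:np.concatenate([proj(c,T(p,v))-P(*u) for u,v in pts])
r=least_squares(f,[.6,.05,0]);print(r.x,np.degrees(r.x[2]));print((r.fun.reshape(-1,2)*5).round(1))
tp=r.x;np.save("tp.npy",tp)
def inv(w):
    d=w[:2]-tp[:2];a=tp[2];return np.array([np.cos(a)*d[0]+np.sin(a)*d[1],-np.sin(a)*d[0]+np.cos(a)*d[1]])*1000
for n,u in dict(redin=(108,495),redout=(103,526),corn1=(70,462),corn2=(345,565),inlay=(184,554)).items():
    z={'inlay':.125,'corn1':.14,'corn2':.14}.get(n,.104);print(n,inv(atz(c,*P(*u),z)).round(1))
for n,v in dict(hub=(-.088,.041,.104),straight=(-.113,.041,.104),lever=(-.117,0,.125)).items():
    print(n,T(tp,v).round(4),((proj(c,T(tp,v))-[200,90])*5).round(0))
for n,u,z in(('jar',(309,181),.092),('mug',(187,149),.091)):
    w=atz(c,*u,z);print(n,w.round(3),inv(w).round(0))
for u in((319,205),(306,248)): print('spoon',atz(c,*u,.005).round(3),inv(atz(c,*u,.005)).round(0))
E
```

```text
[ 0.6628507   0.06655741 -0.24001782] -13.752007853639387
[[-0.6  1.6]
 [-2.2 -4.1]
 [ 2.4  0.8]
 [-0.7 -4.7]
 [ 1.2  6.5]]
redin [-94.6  43.3]
redout [-109.3   42.2]
corn1 [-90.3  58.9]
corn2 [-108.9  -70.3]
inlay [-117.2    1.2]
hub [0.5871 0.1273 0.104 ] [114. 480.]
straight [0.5628 0.1332 0.104 ] [102. 532.]
lever [0.5492 0.0944 0.125 ] [185. 552.]
jar [ 0.598 -0.074  0.092] [ -29. -152.]
mug [0.682 0.213 0.091] [-16. 147.]
spoon [ 0.555 -0.109  0.005] [ -63. -196.]
spoon [ 0.447 -0.072  0.005] [-177. -186.]
```

Toaster pose fit: (0.663, 0.067), yaw -13.8°, with residuals of about 1 px. The red rib's tip measures toaster y=42, so it stands straight out at dot 3. One click to the right is needed. I'll use a corner of the closed fingertips, yawed 45° and leaned back, in the gap just left of the red rib.

```bash
cat >> h.py <<'E'
from scipy.spatial.transform import Rotation as Ro
tp=np.load("tp.npy")
def RT(): return Ro.from_euler('z',tp[2]).as_matrix()
def toW(v): return RT()@np.asarray(v)+[tp[0],tp[1],0]
def toT(w): return RT().T@(np.asarray(w)-[tp[0],tp[1],0])
def ori(yaw,lean):
    # toaster frame: base tool x=-xT, y=yT, z down ; yaw about z, then lean about yT (z tips toward +xT)
    B=np.diag([-1.,1,-1]);return RT()@Ro.from_euler('y',-lean,degrees=True).as_matrix()@Ro.from_euler('z',yaw,degrees=True).as_matrix()@B
def corner(R):
    C=np.array([[a,b,0] for a in(.010,-.010) for b in(.012,-.012)]);W=C@R.T@RT();return C[np.argmax(W[:,0])]
def go(R,tip,off=np.zeros(3)):
    # tip: toaster-frame target for tool point off ; prints shift, rotvec
    s=status.get_state();R0=s["orientation"];p=toW(tip)-R@off
    print("p",p.round(4),"shift",(R0.T@(p-s["ee_pos"])).round(4),"rv",Ro.from_matrix(R0.T@R).as_rotvec().round(4))
E
python3 - <<'E'
from h import *
for y in(45,-45):
    R=ori(y,15);k=corner(R);print(y,k);go(R,(-.145,.0467,.15),k)
E
```

```text
45 [-0.01  -0.012  0.   ]
p [0.5188 0.1513 0.146 ] shift [-0.4721 -0.3615  0.0684] rv [ 0.1037 -0.2476 -0.7656]
-45 [-0.01   0.012  0.   ]
p [0.5182 0.1486 0.146 ] shift [-0.4721 -0.3643  0.0685] rv [-0.102  -0.2489  0.796 ]
```

```bash
python3 -m crank '[[[-0.05,-0.04,0],[-0.008,-0.02,0.06],0.0],[[-0.1,-0.08,0],[-0.015,-0.04,0.13],0.0],[[-0.135,-0.11,0],[-0.025,-0.06,0.2],0.0],[[-0.17,-0.14,0],[-0.03,-0.08,0.27],0.0],[[-0.205,-0.17,0],[-0.04,-0.1,0.35],0.0],[[-0.24,-0.195,0],[-0.05,-0.12,0.42],0.0],[[-0.275,-0.22,0],[-0.06,-0.14,0.5],0.0],[[-0.31,-0.25,0],[-0.07,-0.17,0.57],0.0],[[-0.345,-0.275,0],[-0.08,-0.19,0.64],0.0],[[-0.38,-0.3,0],[-0.09,-0.21,0.71],0.0],[[-0.415,-0.325,0],[-0.1,-0.235,0.77],0.0],[[-0.45,-0.35,0.02],[-0.102,-0.249,0.796],0.0],[[-0.472,-0.364,0.05],[-0.102,-0.249,0.796],0.0],[[-0.472,-0.364,0.0685],[-0.102,-0.249,0.796],0.0],[[-0.472,-0.364,0.0685],[-0.102,-0.249,0.796],0.0],[[-0.472,-0.364,0.0685],[-0.102,-0.249,0.796],0.0]]'
python3 - <<'E'
from h import *
im=vision.camera("wrist");c=vision.calibration("wrist");cv2.imwrite("pics/w1.png",im)
s=status.get_state();print(s["ee_pos"],s["q"],s["ft_force"],s["finger_gap"])
R=ori(-45,15)
print(Ro.from_matrix(s["orientation"].T@R).magnitude())
print("corner",toT(s["ee_pos"]+s["orientation"]@corner(R)))
for n,v in dict(hub=(-.088,.041,.104),rib0=(-.113,.041,.104),ribL=(-.088-.02165,.0535,.104),lever=(-.117,0,.125),dot4=(-.092,.030,.111)).items(): print(n,proj(c,toW(v)).round(0))
E
```

```text
clock: 1.7
ee_pos: [0.5182, 0.1494, 0.1463]
orientation: [[-0.496, 0.831, 0.251], [0.849, 0.524, -0.061], [-0.182, 0.183, -0.966]]
ft_force: [-0.3, 0.6, -0.1]
finger_gap: 0.0003
gripper_force: 0.0
[0.51836906 0.14968511 0.14694914] [ 12.36679046  22.54535963 114.26612952 -12.96722258  30.22179895
  -8.42946063] [-0.68537715 -0.00242971 -0.30770999] 0.0007165213989324479
0.0017143086322357328
corner [-0.14507889  0.04781702  0.15098948]
hub [299. 253.]
rib0 [281. 239.]
ribL [295. 231.]
lever [248. 284.]
dot4 [290. 264.]
```

View pics/w1.png

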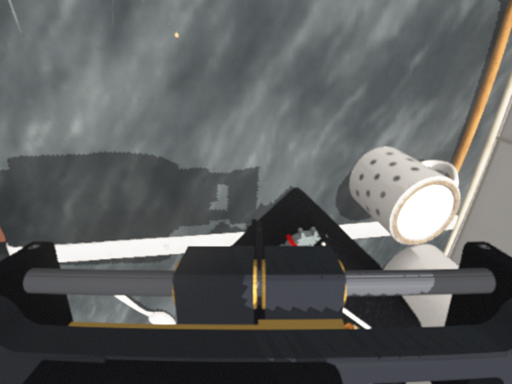

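The wrist view shows the closed fingertips at (262,255), with the wheel just beyond at about (305,237) and the red line at (291,240). I'll zoom in.

```bash
python3 - <<'E'
from h import *
im=cv2.imread("pics/w1.png");cv2.imwrite("pics/w1c.png",cv2.resize(im[180:280,230:350],None,fx=6,fy=6,interpolation=cv2.INTER_CUBIC))
E
```

```text
(no output)
```

View pics/w1c.png

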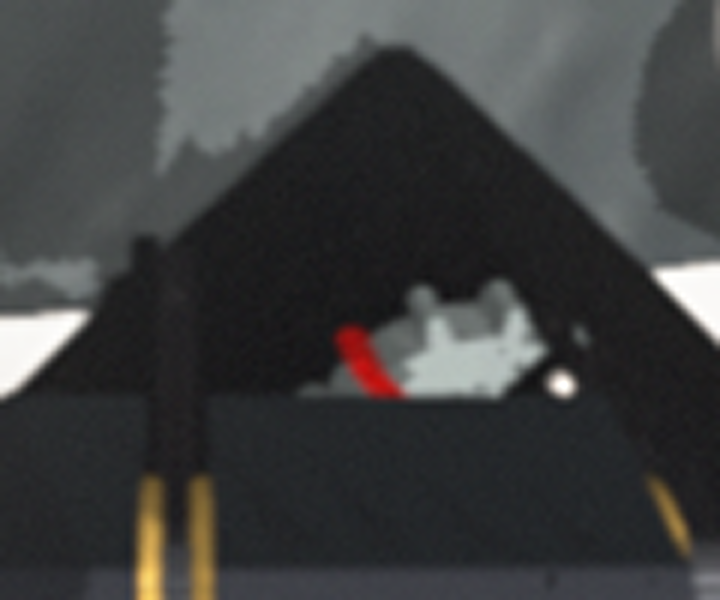

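```bash
python3 - <<'E'
from h import *
from scipy.optimize import least_squares
c=vision.calibration("wrist");s=status.get_state()
a=np.radians([0,30,60]);P=np.c_[-.088-.025*np.cos(a),.041+.025*np.sin(a),[.104]*3]
U=np.array([[350,332],[425,297],[500,293]])/6+[230,180]-.4
f=lambda d:np.concatenate([proj(c,toW(p+[d[0],d[1],0]))-u for p,u in zip(P,U)])
r=least_squares(f,[0,0]);print("toaster offset mm",r.x*1000,r.fun.round(1))
for a in(-.01,.01):
  for b in(-.012,.012,0): print(a,b,proj(c,s["ee_pos"]+s["orientation"]@[a,b,0]).round(0),proj(c,s["ee_pos"]+s["orientation"]@[a,b,-.03]).round(0))
# dot1,dot2 check
for y in(.0627,.0535): print(proj(c,toW([-.092+r.x[0],y+r.x[1],.111])))
E
```

```text
toaster offset mm [2.08758306 4.61138665] [-1.1  1.4 -0.4 -0.3  1.5 -1. ]
-0.01 -0.012 [239. 249.] [235. 274.]
-0.01 0.012 [275. 249.] [278. 274.]
-0.01 0 [257. 249.] [257. 274.]
0.01 -0.012 [238. 221.] [234. 242.]
0.01 0.012 [276. 221.] [279. 242.]
0.01 0 [257. 221.] [257. 242.]
[323.27504926 237.17133851]
[315.23488959 244.12306569]
```

The blade of closed fingertips is only about 8 mm thick (columns 253–264, tip row 220), and the red rib stands straight out with two grey ribs to its left. That confirms dot 3. The wrist fit differs by about 4 mm from the top view, so I'll take one clearer wrist view from above.

```bash
python3 - <<'E'
from h import *
R=ori(-45,15);go(R,(-.06,.0,.28))
E
```

```text
p [0.6046 0.0808 0.28  ] shift [-0.1255  0.06   -0.1026] rv [ 0.0016 -0.0005  0.0003]
```

```bash
python3 -m crank '[[[0.01,-0.01,-0.05],[0,0,0],0.0],[[0.0,0.0,-0.1],[0,0,0],0.0],[[-0.03,0.015,-0.11],[0,0,0],0.0],[[-0.075,0.035,-0.108],[0,0,0],0.0],[[-0.11,0.05,-0.105],[0,0,0],0.0],[[-0.125,0.06,-0.103],[0,0,0],0.0],[[-0.125,0.06,-0.103],[0,0,0],0.0],[[-0.125,0.06,-0.103],[0,0,0],0.0]]'
python3 - <<'E'
from h import *
c=vision.calibration("wrist");im=vision.camera("wrist");cv2.imwrite("pics/w2.png",im)
import pickle;pickle.dump(c,open("w2.pkl","wb"))
u=proj(c,toW((-.1,.02,.11)));print(u);x,y=np.clip((u-[65,50]).astype(int),0,[512-130,384-100]);print(x,y)
cv2.imwrite("pics/w2c.png",cv2.resize(im[y:y+100,x:x+130],None,fx=6,fy=6,interpolation=cv2.INTER_CUBIC))
for n,v in dict(hub=(-.088,.041,.104),rib0=(-.113,.041,.104),ribL=(-.088-.02165,.0535,.104),lever=(-.117,0,.125),dot4=(-.092,.030,.111)).items(): print(n,((proj(c,toW(v))-[x,y])*6).round(0))
E
```

```text
clock: 2.55
ee_pos: [0.6035, 0.0814, 0.2801]
orientation: [[-0.496, 0.831, 0.252], [0.849, 0.525, -0.06], [-0.182, 0.184, -0.966]]
ft_force: [-0.5, 0.0, -0.2]
finger_gap: 0.0008
gripper_force: 0.0
[217.7850517  115.33132408]
152 65
hub [517. 258.]
rib0 [419. 161.]
ribL [480. 123.]
lever [249. 337.]
dot4 [465. 294.]
```

View pics/w2c.png

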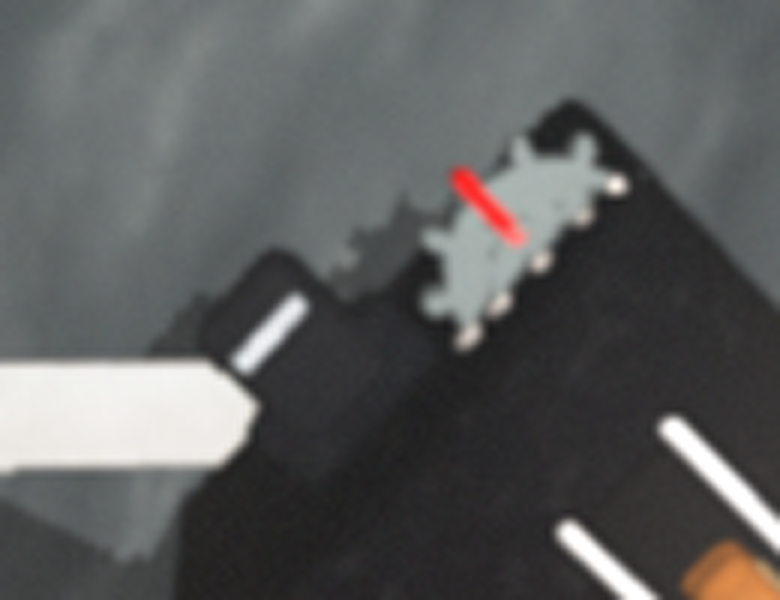

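Clear view: the red rib at (456,172) points straight out under the middle dot (541,262). Grey ribs are at (521,142), (583,138), (428,240) and (432,305), the lever inlay is at (270,333), and the dots run from (617,185) to (470,337). I'll refit the pose from these.

```bash
python3 - <<'E'
from h import *
import h,pickle
from scipy.optimize import least_squares
c=pickle.load(open("w2.pkl","rb"))
a=np.radians([0,30,60,-30,-60])
P=[(-.088-.0245*np.cos(t),.041+.0245*np.sin(t),.104) for t in a]+[(-.092,.041+d,.111) for d in(.0217,.0115,0,-.011,-.0217)]
U=np.array([(456,172),(521,142),(583,138),(428,240),(432,305),(617,185),(584,216),(541,262),(501,304),(470,337)])/6+[152,65]-.4
def T(p,v):
    q=Ro.from_euler('z',p[2]).as_matrix()@np.array(v)+[p[0],p[1],0];return q
f=lambda p:np.concatenate([proj(c,T(p,v))-u for v,u in zip(P,U)])
r=least_squares(f,tp);print(r.x,tp,np.degrees(r.x[2]),r.fun.reshape(-1,2).round(1).tolist())
h.tp=tp2=r.x;np.save("tp.npy",tp2)
w=atz(c,*(np.array([270,333])/6+[152,65]-.4),.125);print("inlay",h.toT(w))
# previous wrist fit expressed
k=np.array([-.01,.004,0]);R=ori(-45,15)
for t in[(-.145,.0467,.150),(-.130,.0467,.098),(-.1095,.0467,.098),(-.1095,.031,.098)]: go(R,t,k)
E
```

```text
[ 0.66917415  0.06815451 -0.24015711] [ 0.6628507   0.06655741 -0.24001782] -13.759988912134212 [[0.3, 0.6], [-0.6, -0.6], [0.6, 0.0], [-0.5, -0.4], [-0.7, 0.3], [1.6, -1.8], [0.5, -0.0], [0.3, -0.0], [0.0, 0.3], [-1.5, 1.8]]
inlay [-1.21069485e-01 -6.68982826e-05  1.25000000e-01]
p [0.5312 0.1544 0.1474] shift [ 0.1217 -0.046   0.1055] rv [ 0.0013 -0.0008  0.0008]
p [0.5457 0.1508 0.0954] shift [ 0.1209 -0.0454  0.1596] rv [ 0.0013 -0.0008  0.0008]
p [0.5656 0.146  0.0954] shift [ 0.1069 -0.0314  0.1649] rv [ 0.0013 -0.0008  0.0008]
p [0.5619 0.1307 0.0954] shift [ 0.0958 -0.0425  0.1649] rv [ 0.0013 -0.0008  0.0008]
```

```bash
python3 -m crank '[[[0.04,-0.015,0.01],[0,0,0],0.0],[[0.08,-0.03,0.03],[0,0,0],0.0],[[0.115,-0.043,0.07],[0,0,0],0.0],[[0.122,-0.046,0.105],[0,0,0],0.0],[[0.122,-0.046,0.13],[0,0,0],0.0],[[0.121,-0.0455,0.15],[0,0,0],0.0],[[0.121,-0.0455,0.1596],[0,0,0],0.0],[[0.121,-0.0455,0.1596],[0,0,0],0.0],[[0.121,-0.0455,0.1596],[0,0,0],0.0]]'
python3 - <<'E'
from h import *
R=ori(-45,15);k=np.array([-.01,.004,0]);s=status.get_state();print("corner",toT(s["ee_pos"]+s["orientation"]@k),s["ft_force"])
for x in(-.116,-.112,-.110,-.108):go(R,(x,.0467,.098),k)
im=vision.camera("wrist");cv2.imwrite("pics/w3.png",cv2.resize(im[160:300,190:350],None,fx=4,fy=4,interpolation=cv2.INTER_CUBIC))
E
```

```text
clock: 3.5
ee_pos: [0.5464, 0.1504, 0.0957]
orientation: [[-0.496, 0.831, 0.253], [0.849, 0.525, -0.06], [-0.183, 0.185, -0.966]]
ft_force: [-0.2, 0.5, 0.2]
finger_gap: 0.0003
gripper_force: 0.0
corner [-0.12922954  0.04641405  0.09830833] [-0.15158826  0.45495928  0.24597933]
p [0.5593 0.1475 0.0954] shift [-0.0088  0.0092  0.0037] rv [ 0.0016 -0.0004  0.0003]
p [0.5632 0.1465 0.0954] shift [-0.0115  0.0119  0.0048] rv [ 0.0016 -0.0004  0.0003]
p [0.5652 0.1461 0.0954] shift [-0.0129  0.0133  0.0053] rv [ 0.0016 -0.0004  0.0003]
p [0.5671 0.1456 0.0954] shift [-0.0142  0.0146  0.0058] rv [ 0.0016 -0.0004  0.0003]
```

View pics/w3.png

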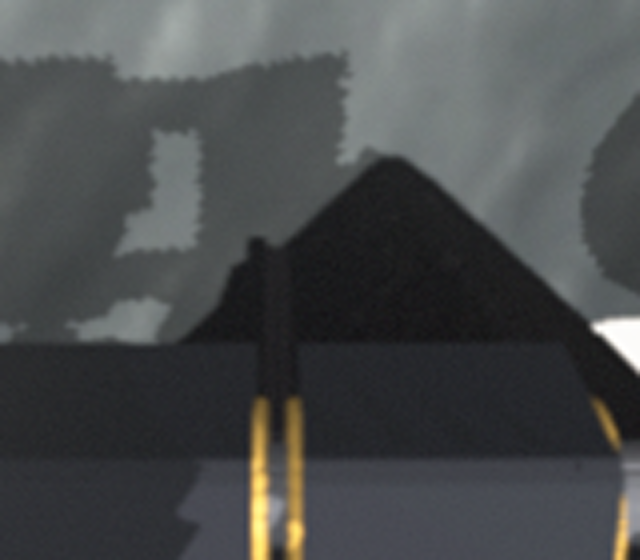

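The blade now stands in front of the wheel, which is hidden behind the gripper. I'll advance in small steps and watch the force.

```bash
python3 -m crank '[[[-0.005,0.005,0.002],[0,0,0],0.0],[[-0.009,0.009,0.0037],[0,0,0],0.0],[[-0.011,0.0115,0.0045],[0,0,0],0.0],[[-0.011,0.0115,0.0045],[0,0,0],0.0],[[-0.011,0.0115,0.0045],[0,0,0],0.0]]'
python3 - <<'E'
from h import *
R=ori(-45,15);k=np.array([-.01,.004,0])
for i in range(4):
  vision.camera("top");s=status.get_state();print("corner",toT(s["ee_pos"]+s["orientation"]@k),RT().T@s["ft_force"])
for x,y in((-.1095,.0467),(-.1075,.0467),(-.1105,.032)):go(R,(x,y,.098),k)
E
```

```text
clock: 4.05
ee_pos: [0.5627, 0.1463, 0.0946]
orientation: [[-0.495, 0.832, 0.252], [0.849, 0.524, -0.061], [-0.182, 0.184, -0.966]]
ft_force: [0.6, 0.2, -0.3]
finger_gap: 0.0005
gripper_force: 0.0
corner [-0.1125842   0.04636346  0.09712137] [-0.2063381   0.58994858 -0.55718007]
corner [-0.11261892  0.04638863  0.0971119 ] [-0.05301711 -0.74895729 -0.69077473]
corner [-0.11262892  0.04643811  0.09714886] [ 0.23860547 -1.21957538 -0.46891032]
corner [-0.11261393  0.04647127  0.09716333] [-0.81418762 -0.03705411  0.20754595]
p [0.5656 0.146  0.0954] shift [-0.0021  0.0024  0.    ] rv [ 0.0007 -0.0007  0.    ]
p [0.5676 0.1455 0.0954] shift [-0.0035  0.0038  0.0005] rv [ 0.0007 -0.0007  0.    ]
p [0.5612 0.1319 0.0954] shift [-0.0118 -0.0086 -0.0003] rv [ 0.0007 -0.0007  0.    ]
```

```bash
python3 -m crank '[[[-0.0015,0.0015,0],[0,0,0],0.0],[[-0.0025,0.0027,0],[0,0,0],0.0],[[-0.0025,0.0027,0],[0,0,0],0.0],[[-0.0025,0.0027,0],[0,0,0],0.0]]'
python3 - <<'E'
from h import *
R=ori(-45,15);k=np.array([-.01,.004,0])
F=[]
for i in range(5):
  vision.camera("top");s=status.get_state();F.append(RT().T@s["ft_force"])
print("corner",toT(s["ee_pos"]+s["orientation"]@k),np.mean(F,0))
for x,y in((-.1075,.0467),(-.109,.04),(-.1095,.032),(-.135,.032)):go(R,(x,y,.098),k)
E
```

```text
clock: 4.65
ee_pos: [0.5657, 0.1457, 0.0954]
orientation: [[-0.495, 0.832, 0.251], [0.849, 0.524, -0.061], [-0.182, 0.183, -0.966]]
ft_force: [-3.8, 1.6, 0.5]
finger_gap: 0.0005
gripper_force: 1.6
corner [-0.10928297  0.0465096   0.09795523] [-4.67037159 -0.0961389  -0.04866135]
p [0.5676 0.1455 0.0954] shift [-0.0011  0.0014  0.0004] rv [ 0.0001 -0.0009 -0.    ]
p [0.5645 0.1393 0.0954] shift [-0.0048 -0.0044  0.    ] rv [ 0.0001 -0.0009 -0.    ]
p [0.5621 0.1317 0.0954] shift [-0.0101 -0.0104 -0.0001] rv [ 0.0001 -0.0009 -0.    ]
p [0.5374 0.1377 0.0954] shift [ 0.0073 -0.0278 -0.0067] rv [ 0.0001 -0.0009 -0.    ]
```

Contact is purely along toaster x (−4.7 N) at about the rim radius, so the corner sits in the gap. I'll back off 1 mm and sweep right.

```bash
python3 -m crank '[[[0.0008,-0.0008,-0.0003],[0,0,0],0.0],[[0.0008,-0.0008,-0.0003],[0,0,0],0.0],[[-0.0006,-0.0022,-0.0003],[0,0,0],0.0],[[-0.002,-0.0037,-0.0003],[0,0,0],0.0],[[-0.0035,-0.0051,-0.0003],[0,0,0],0.0],[[-0.0049,-0.0065,-0.0003],[0,0,0],0.0],[[-0.0063,-0.0079,-0.0003],[0,0,0],0.0],[[-0.0077,-0.0093,-0.0003],[0,0,0],0.0],[[-0.0091,-0.0107,-0.0004],[0,0,0],0.0],[[-0.0091,-0.0107,-0.0004],[0,0,0],0.0],[[-0.0091,-0.0107,-0.0004],[0,0,0],0.0]]'
python3 - <<'E'
from h import *
k=np.array([-.01,.004,0])
F=[]
for i in range(4):
  vision.camera("top");s=status.get_state();F.append(RT().T@s["ft_force"])
print("corner",toT(s["ee_pos"]+s["orientation"]@k),np.mean(F,0))
R=ori(-45,15);go(R,(-.145,.033,.10),k);go(R,(-.145,.033,.16),k);go(R,(-.06,.0,.28))
E
```

```text
clock: 6.0
ee_pos: [0.5618, 0.1324, 0.0957]
orientation: [[-0.495, 0.831, 0.252], [0.849, 0.524, -0.061], [-0.182, 0.184, -0.966]]
ft_force: [-0.3, -0.5, 0.2]
finger_gap: 0.0006
gripper_force: 0.0
corner [-0.11010045  0.03270393  0.09823367] [ 0.12099255 -0.36867501  0.00370792]
p [0.5279 0.1411 0.0974] shift [ 0.0237 -0.0233 -0.0107] rv [ 0.001  -0.0007  0.    ]
p [0.5279 0.1411 0.1574] shift [ 0.0128 -0.0123 -0.0687] rv [ 0.001  -0.0007  0.    ]
p [0.6109 0.0824 0.28  ] shift [-0.1005  0.0485 -0.1626] rv [ 0.001  -0.0007  0.    ]
```

No residual force, so I'll withdraw straight out, rise, and check from the same viewpoint above.

```bash
python3 -m crank '[[[0.008,-0.008,-0.003],[0,0,0],0.0],[[0.0237,-0.0233,-0.0107],[0,0,0],0.0],[[0.0237,-0.0233,-0.0107],[0,0,0],0.0],[[0.0128,-0.0123,-0.0687],[0,0,0],0.0],[[0.004,-0.002,-0.115],[0,0,0],0.0],[[-0.005,0.01,-0.165],[0,0,0],0.0],[[-0.045,0.025,-0.163],[0,0,0],0.0],[[-0.085,0.04,-0.163],[0,0,0],0.0],[[-0.1005,0.0485,-0.163],[0,0,0],0.0],[[-0.1005,0.0485,-0.163],[0,0,0],0.0],[[-0.1005,0.0485,-0.163],[0,0,0],0.0]]'
python3 - <<'E'
from h import *
import pickle
c=vision.calibration("wrist");im=vision.camera("wrist");cv2.imwrite("pics/w4.png",im);pickle.dump(c,open("w4.pkl","wb"))
u=proj(c,toW((-.1,.02,.11)));x,y=np.clip((u-[65,50]).astype(int),0,[512-130,384-100]);print(x,y)
cv2.imwrite("pics/w4c.png",cv2.resize(im[y:y+100,x:x+130],None,fx=6,fy=6,interpolation=cv2.INTER_CUBIC))
for n,v in dict(hub=(-.088,.041,.104),rib0=(-.113,.041,.104),ribR=(-.088-.02165,.0285,.104),lever=(-.117,0,.125),dot4=(-.092,.030,.111)).items(): print(n,((proj(c,toW(v))-[x,y])*6).round(0))
E
```

```text
clock: 7.3
ee_pos: [0.6102, 0.0824, 0.2798]
orientation: [[-0.495, 0.832, 0.251], [0.85, 0.524, -0.061], [-0.182, 0.183, -0.966]]
ft_force: [-0.5, 0.3, 0.5]
finger_gap: 0.0004
gripper_force: 0.0
152 64
hub [518. 261.]
rib0 [420. 164.]
ribR [386. 228.]
lever [249. 340.]
dot4 [466. 297.]
```

View pics/w4c.png

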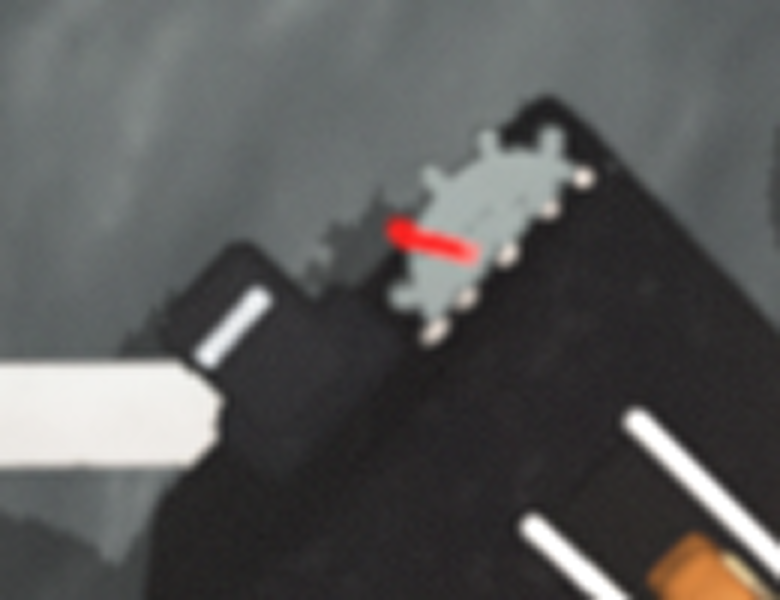

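The red rib now points at the fourth dot (tip (395,230), dot (466,297)) with the lever still up. Next is the lever. I'll lean back 20° so the gripper body clears the toaster.

```bash
python3 - <<'E'
from h import *
print(status.get_state()["q"].round(1))
R=ori(0,20);go(R,(-.123,0,.145),np.array([.01,0,0]))
E
```

```text
[  3.5  18.9  95.5  -5.6  51.4 -24.8]
p [0.5588 0.0952 0.1484] shift [ 0.0597 -0.06    0.1134] rv [-0.0338 -0.084  -0.7848]
```

```bash
python3 -m crank '[[[0.015,-0.015,0.0],[-0.004,-0.01,-0.13],0.0],[[0.03,-0.03,0.0],[-0.008,-0.02,-0.26],0.0],[[0.045,-0.045,0.01],[-0.014,-0.035,-0.39],0.0],[[0.055,-0.055,0.03],[-0.02,-0.05,-0.52],0.0],[[0.06,-0.06,0.06],[-0.027,-0.07,-0.65],0.0],[[0.06,-0.06,0.09],[-0.034,-0.084,-0.78],0.0],[[0.0597,-0.06,0.1134],[-0.034,-0.084,-0.785],0.0],[[0.0597,-0.06,0.1134],[-0.034,-0.084,-0.785],0.0],[[0.0597,-0.06,0.1134],[-0.034,-0.084,-0.785],0.0]]'
python3 - <<'E'
from h import *
k=np.array([.01,0,0]);s=status.get_state();print(s["q"].round(1),"contact",toT(s["ee_pos"]+s["orientation"]@k),s["ft_force"])
R=ori(0,20);
for z in(.128,.120,.0635,.061):go(R,(-.123,0,z),k)
c=vision.calibration("wrist");cv2.imwrite("pics/w5.png",vision.camera("wrist"))
E
```

```text
clock: 8.25
ee_pos: [0.5593, 0.0953, 0.1492]
orientation: [[-0.913, 0.238, 0.333], [0.223, 0.971, -0.081], [-0.342, 0.0, -0.94]]
ft_force: [0.2, 0.0, 0.3]
finger_gap: 0.0005
gripper_force: 0.0
[  6.2  23.3 114.  -16.2  24.7 -56.3] contact [-0.12254777  0.00020086  0.14574358] [0.19600273 0.0166234  0.2896826 ]
p [0.5588 0.0952 0.1314] shift [ 0.0065 -0.0002  0.0165] rv [0.0004 0.0004 0.0001]
p [0.5588 0.0952 0.1234] shift [ 0.0092 -0.0002  0.024 ] rv [0.0004 0.0004 0.0001]
p [0.5588 0.0952 0.0669] shift [ 0.0286 -0.0002  0.0771] rv [0.0004 0.0004 0.0001]
p [0.5588 0.0952 0.0644] shift [ 0.0294 -0.0002  0.0795] rv [0.0004 0.0004 0.0001]
```

View pics/w5.png

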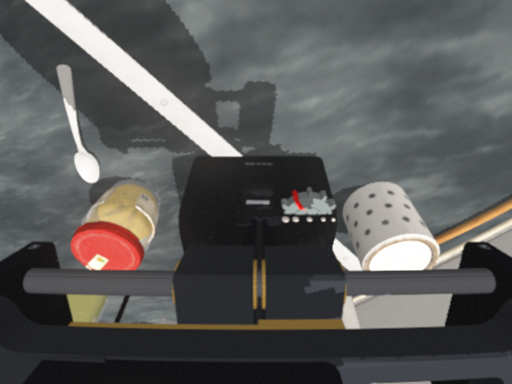

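The blade at (259,220) is centred on the lever's inlay (258,202), the red rib is still at dot 4, and the mug, jar and spoon are clear. I'll push straight down.

```bash
python3 -m crank '[[[0.0033,0,0.008],[0,0,0],0.0],[[0.0065,0,0.0165],[0,0,0],0.0],[[0.0092,0,0.024],[0,0,0],0.0],[[0.0127,0,0.0335],[0,0,0],0.0],[[0.016,0,0.043],[0,0,0],0.0],[[0.0195,0,0.0525],[0,0,0],0.0],[[0.023,0,0.062],[0,0,0],0.0],[[0.0258,0,0.0695],[0,0,0],0.0],[[0.0272,0,0.0735],[0,0,0],0.0],[[0.0272,0,0.0735],[0,0,0],0.0],[[0.0272,0,0.0735],[0,0,0],0.0]]'
python3 - <<'E'
from h import *
k=np.array([.01,0,0]);s=status.get_state();print(s["q"].round(1),"contact",toT(s["ee_pos"]+s["orientation"]@k),s["ft_force"])
R=ori(0,20);
for z in(.0635,.0625,.061):go(R,(-.123,0,z),k)
E
```

```text
clock: 9.4
ee_pos: [0.5595, 0.0949, 0.0699]
orientation: [[-0.913, 0.238, 0.333], [0.223, 0.971, -0.081], [-0.343, 0.0, -0.939]]
ft_force: [-1.4, 0.1, 1.6]
finger_gap: 0.0005
gripper_force: 0.9
[  6.2  31.1 117.7 -28.9  13.9 -43. ] contact [-1.22302981e-01 -1.00968612e-04  6.64920171e-02] [-1.43125872  0.09564862  1.56759951]
p [0.5588 0.0952 0.0669] shift [0.0017 0.0001 0.0026] rv [0.0004 0.0007 0.0001]
p [0.5588 0.0952 0.0659] shift [0.002  0.0001 0.0035] rv [0.0004 0.0007 0.0001]
p [0.5588 0.0952 0.0644] shift [0.0025 0.0001 0.0049] rv [0.0004 0.0007 0.0001]
```

```bash
python3 -m crank '[[[0.0009,0,0.0015],[0,0,0],0.0],[[0.0017,0,0.0028],[0,0,0],0.0],[[0.0022,0,0.0042],[0,0,0],0.0],[[0.0022,0,0.0042],[0,0,0],0.0]]'
python3 - <<'E'
from h import *
k=np.array([.01,0,0]);s=status.get_state();print("contact",toT(s["ee_pos"]+s["orientation"]@k),s["ft_force"])
E
```

```text
clock: 9.8
ee_pos: [0.5595, 0.095, 0.0663]
orientation: [[-0.912, 0.238, 0.335], [0.223, 0.971, -0.081], [-0.345, 0.001, -0.939]]
ft_force: [-1.6, -1.0, 11.5]
finger_gap: 0.0007
gripper_force: 5.4
contact [-1.22309044e-01  1.51257213e-05  6.28880480e-02] [-1.62006514 -1.04259988 11.50873203]
```

```bash
python3 -m crank '[[[0.0003,0,0.0009],[0,0,0],0.0],[[0.0005,0,0.0015],[0,0,0],0.0],[[0.0005,0,0.0015],[0,0,0],0.0]]'
```

```text
clock: 10.1
ee_pos: [0.5597, 0.0951, 0.0659]
orientation: [[-0.911, 0.238, 0.336], [0.223, 0.971, -0.081], [-0.346, 0.001, -0.938]]
ft_force: [-7.2, -0.1, 24.6]
finger_gap: 0.0006
gripper_force: 12.5
```

Bottom stop reached: 25 N and barely any movement. I'll release straight up, then step out of view to check.

```bash
python3 -m crank '[[[-0.0035,0,-0.0095],[0,0,0],0.0],[[-0.01,0,-0.028],[0,0,0],0.0],[[-0.02,0,-0.056],[0,0,0],0.0],[[-0.035,0,-0.095],[0,0,0],0.0],[[-0.045,0,-0.14],[0,0,0],0.0],[[-0.055,0,-0.18],[0,0,0],0.0],[[-0.085,0,-0.19],[0,0,0],0.0],[[-0.12,0,-0.19],[0,0,0],0.0],[[-0.12,0,-0.19],[0,0,0],0.0],[[-0.12,0,-0.19],[0,0,0],0.0]]'
python3 - <<'E'
from h import *
im=vision.camera("wrist");cv2.imwrite("pics/w6.png",cv2.resize(im[20:270,100:400],None,fx=2.4,fy=2.4,interpolation=cv2.INTER_CUBIC));cv2.imwrite("pics/w6f.png",im)
print(status.get_state()["ft_force"])
E
```

```text
clock: 11.1
ee_pos: [0.6048, 0.0832, 0.2829]
orientation: [[-0.913, 0.239, 0.332], [0.224, 0.971, -0.082], [-0.342, -0.0, -0.94]]
ft_force: [-1.3, -0.7, -0.1]
finger_gap: 0.0001
gripper_force: 0.0
[0.00474576 0.12567055 0.1026832 ]
```

View pics/w6.png

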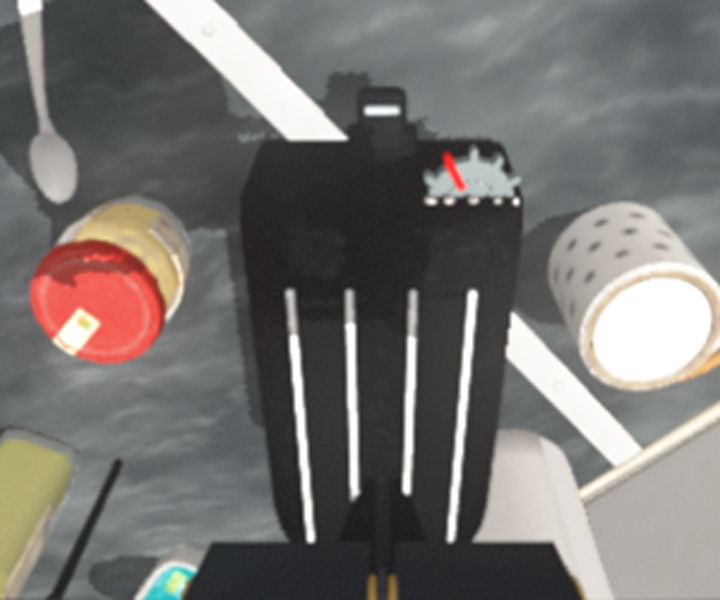

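The bread has gone down, the lever inlay at (381,110) is at its low position, and the red rib at (448,160) stands at the fourth dot. The mug, jar and spoon are undisturbed and the arm is clear, so I'll hand in.

```bash
python3 -c "
from plant import manip
print(manip.close_job())"
```

```text
the job is handed in; nothing more can be done
None
```

The browning wheel is on the fourth dot (one click, from the third), the lever is latched with the bread down, and the job is handed in; it returned no verdict, but the last picture showed the toaster, mug, jar and spoon apparently where they were.

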